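Clamp the printing block in the hand press and keep the arm held level

ROBOT

A 7-joint arm with a two-finger parallel gripper is mounted at the origin on a cart in front of the work surface, level with it; the furniture and walls round the work are solid. World frame = base frame: x ahead of the robot, y to its left, z up, the work surface at z = 0. Lengths are in m, angles in degrees, forces in N, time in s.
With the tool pointing down it reaches from about 0.35 to 0.9 m from the base axis. Payload 7.2 kg.
Tool frame: the origin (TCP) lies midway between the tips of the shut fingers; the grasp point (between the pads) lies 19 mm behind it; z points along the fingers, y is the line along which they close (so a half turn about z gives the same grasp; the last joint's range is limited). The gripper opens to 88 mm and grips with 3 to 60 N. Pads are 20 mm wide; open, the fingers measure 115 mm over their backs; the gripper's body (75 mm by 178 mm) begins 61 mm behind the grasp point.
Start: joints at [-72.491, 23.554, -0.728, 91.456, 0.321, 64.991, -4.71], TCP at [0.228, 0.582, 0.223] pointing down, gripper open.
Joint ranges: [-169.25, 169.25], [-16.82, 113.86], [-84.01, 82.57], [7.8, 145.47], [-59.2, 239.2], [7.22, 106.19], [-163.78, 163.78]. Speed limits (degrees/s): [136.94, 136.94, 172.46, 172.46, 180, 180, 180].

INTERFACE

Orientations are given as a 3x3 rotation matrix whose columns are the frame's x, y, z axes.
In Python, from station import readout, camera, calibration, env, look_for gives the robot as it stands.
- The arm moves only by the tool carry_out, never from a script. Its argument "commands" is text: rows parted by semicolons, each of 5 numbers parted by spaces: the closure, from -1 (fully open) to 1 (shut), then the shift along the world's x, y, z in mm, then the turn about the world's z in degrees. A call has 1 to 20 rows; each row shifts and turns the commanded pose from where the row before left it; what a row does not reach is not made up. A row lasts 1/12 s, in which the tool goes at most 41.7 mm and 7.16 degrees, less where a joint would pass 70% of its speed; a pose out of reach is approached as far as the arm can. A call with a gripper value outside its range is refused whole. The fingers move at their own pace and stop on an object; the grip force is fixed at half the most. Time passes only in rows, so rows that do not move let the fingers close. It gives the time, the measured TCP pose, the force, the opening and the grip force at its end, in the units of the state.
- readout.observe(): the state, without advancing time (a new reading comes with each control period).
- camera(name): name is "side" or "top"; returns the picture (480x640x3 uint8, red, green, blue); there is no depth.
- calibration(name): a dict with "vertical_fov" (degrees; the focal length in pixels is half the picture's height over the tangent of half this angle, whatever the lens; pixels are square), "cx", "cy" (the principal point, pixels), "R" (3x3) and "t" (3): a world point X has camera coordinates R X + t. Camera axes: x right, y down, z forward; pixel columns grow to the right and rows downward; lengths in m; the calibration is good to about 2 mm. A picture is of the moment at which its call begins. calibration takes no time and is no camera call.
- env.finish_job(): hands the job in; it is judged then, once.
Trained networks look in the newest picture that a camera, given by its name, has taken for a name from the list of things; names that differ only in an ending like _2 or _b are one class to them, and where a whole thing is asked for, a point or a joint stands for the part that bears it (a point fixed in the world has none). Each returns a list of dicts, best first, with "conf" (0 to 1); they miss things now and then, are a little off and sometimes report something else, mostly with a low value. They report only what shows in the picture. A call takes as long as a camera call.
- look_for(thing, camera): "position" ([x, y, z] in m, in world coordinates, good to about 4 mm: the middle of the surface that is visible of it).
The state is a dict: "t": time; "joint_pos": joint angles; "joint_velocities": joint speeds; "effort": joint torques, N m; "tool_pos": TCP position; "tcp_rot": TCP orientation; "wrist_force": force on the tool from outside, world axes, zero at the start; "ft_torque": the same for the moment, N m; "grip_width": finger opening in m; "finger_force": force on a finger pad.
Only numpy, scipy, OpenCV 4.12 (cv2) and the standard library are available. Lean on these libraries where they do the work, as an engineer would, in place of code of your own. Each camera call takes 0.05 s, during which the arm holds its last target. There are 200 camera calls.

TASK

Set the little printing block, picture side up as it lies, into the pocket of the hand press so that it sits flat on the pocket's floor, and let go of it. Then take the press's side handle, pull the spring-loaded arm down until the arm is level (its tip in line with the pointer on the gauge post), so that the foot presses on the block, and finish while still holding it there: the arm springs up if let go. Leave the sanding block, the ink jar, the water cup and the eraser alone.

Things in the scene. Friction and masses are not known exactly. Their poses are not given: they have to be found in the camera images.
- printing_block: loose flat wooden printing block with a picture let into its top, 45 x 70 x 22 mm, about 60 g (may differ by a third); origin at the centre of its underside, x across its 45 mm width, y along its 70 mm length, z up. It starts flat on the table to the right of the press, in either of two places. (Mind the fixed wooden paint box left of the press: 230 mm high with its lid standing open)
- press: hand press fixed to the table. Origin on the table below the pocket's centre; z up, y from pocket to hinge, x across. Wooden base: x = +-55, y = -142 to 158 mm, top z = 16 mm. Steel hinge cheeks 88 mm high; hinge pin along x at y = 125, z = 75 mm. Gauge post at x = 0, y = -128 (14 x 8 mm, 88 mm high) has a dark pointer bar at z = 75 mm, where the arm's tip is when the arm is level
- press_nest (a point): centre of the pocket's floor, 16 mm above the table, axes as press. Pocket: open above, inside 50 mm (x) by 75 mm (y), rims 6 mm thick, 7 mm high; the block lies with its length along press y, either way round, 15 mm proud of the rims. Arm up, nothing is above the pocket: the nearest part, the foot, is then 95 mm from the pocket's axis towards the hinge, about 195 mm above the table
- handle_grip (a point): middle of the press's side handle: round wooden bar, 18 mm diameter, 66 mm long, parallel to the hinge pin and 200 mm from it, fixed to the arm and turning with it (it can turn between pads that pinch it). It sticks out to press -x; this point is 50 mm from the arm's mid-plane, the bar free from 20 to 82 mm out. Arm up: at press y = 161, z = 272 mm; arm level: y = -75, z = 75 mm
- press_arm (a joint): angle q of the press's arm, rad: 0 fully up (10 degrees back past upright), 1.75 level, end stop 1.87. Handle centre: press y = 125 - 200 cos(1.75 - q), z = 75 + 200 sin(1.75 - q) mm. A spring lifts the arm back to 0 when let go; the handle needs about 1.5 N to start, 3 N near level, about 9 N at level with the block in the pocket
- press_foot: rubber foot, 30 mm diameter, on a sprung rod under the arm, 125 mm from the hinge pin; origin on the arm's centre line, z along the rod, foot's face 49 mm to -z. It meets the block about 0.1 rad short of level, then yields (2 N plus 0.6 N per mm, up to 26 mm): about 9 N on the block at level. Over an empty pocket it is 10 mm short of the floor at level
- sanding_block: loose plain sanding block, light wood above a dark sole, no picture, 40 x 60 x 30 mm: shorter, narrower and taller than the printing block; origin at the centre of its underside. A bystander, in the other of the two places right of the press
- ink_jar: jar of drawing ink, 54 mm wide, 57 mm high, loose, far right; origin at the centre of its underside; a bystander
- water_cup: open plastic cup, 85 mm wide, 93 mm high, loose, far right; origin at the centre of its underside; a bystander
- eraser: small eraser in a card sleeve, 23 x 45 x 13 mm, loose, beyond and to the right of the press; origin at the centre of its underside; a bystander

How it is judged:
By the outcome, as a careful person would: the job done as asked, in the order asked, and still so for the second after the job is handed in, while the arm keeps its last pose, push and grip.
It also fails if it takes over 64 s, if anything falls off the work surface, if the arm or the gripper's body presses on something with over 40 N, if the wrist force passes 120 N, or if a joint passes its speed limit or range.

## Working session

There is one attempt and no reset: what is moved stays moved. The work goes in short steps, Python scripts to look and compute and a tool call to move; the robot and the scene stay as the last step left them, time stands still between calls to the robot, and variables do not carry over. Pictures are saved under pics/ and viewed, at most 10 in all, crops included, and the job is handed in when it is done.

Besides the shell and the picture viewer there is one more tool, called after "Call:" by a JSON object that holds its "name" and its "arguments". carry_out: Moves the arm, as the interface text tells. Its arguments: {"type":"object","properties":{"commands":{"type":"string"}},"required":["commands"]}

```bash
mkdir -p pics; ls; python3 - <<'E'
from station import readout,camera,calibration,look_for
import cv2,numpy as np
np.set_printoptions(precision=4,suppress=True)
s=readout.observe();print(s)
for n in("top","side"):
    im=camera(n);cv2.imwrite(f"pics/{n}0.png",im[:,:,::-1]);print(n,calibration(n))
    for th in("printing_block","press","press_nest","handle_grip","sanding_block","press_foot","eraser"):
        try:print(th,[(np.round(d["position"],4).tolist(),round(d["conf"],2)) for d in look_for(th,n)[:2]])
        except Exception as e:print(th,e)
E
```

```text
pics
{'t': 0.0, 'joint_pos': array([-72.4908,  23.5993,  -0.7284,  91.5036,   0.3215,  64.9889,
        -4.7119]), 'joint_velocities': array([-0.0199, -0.0316, -0.0659,  0.015 , -0.0714,  0.077 , -0.0178]), 'effort': array([ -0.0004, -58.796 ,   0.642 , -29.1072,  -0.0536,   0.0184,
         0.0002]), 'tool_pos': array([0.2281, 0.5814, 0.2218]), 'tcp_rot': array([[-0.9309,  0.3652, -0.0005],
       [ 0.3652,  0.9309, -0.0015],
       [-0.0001, -0.0016, -1.    ]]), 'wrist_force': array([ 0.2468,  0.1191, -0.3731]), 'ft_torque': array([-0.0286, -0.0277, -0.0352]), 'finger_force': 0.0, 'grip_width': 0.08791910133723246}
top {'vertical_fov': 45.57896214971522, 'cx': 328.08047388932005, 'cy': 228.04453873970263, 'R': array([[-0.0174, -0.9998, -0.0079],
       [-0.9819,  0.0186, -0.1885],
       [ 0.1886,  0.0045, -0.982 ]]), 't': array([-0.1156,  0.6318,  1.507 ])}
printing_block [([0.5519, -0.2082, 0.0205], 0.74)]
press [([0.5861, 0.0528, 0.0143], 0.78)]
press_nest [([0.5881, 0.0534, 0.017], 0.91)]
handle_grip [([0.6033, 0.1791, 0.2492], 0.62)]
sanding_block [([0.5404, -0.3796, 0.0302], 0.93)]
press_foot [([0.6044, 0.1348, 0.2095], 0.58)]
eraser [([0.7433, -0.1488, 0.0147], 0.53)]
side {'vertical_fov': 51.071405359821334, 'cx': 317.0416266392093, 'cy': 234.9588869993784, 'R': array([[ 0.945 , -0.327 , -0.0055],
       [-0.1456, -0.4056, -0.9024],
       [ 0.2929,  0.8535, -0.4309]]), 't': array([-0.6062,  0.1803,  1.4721])}
printing_block [([0.5517, -0.2235, 0.0216], 0.69)]
press [([0.5878, 0.0633, 0.0182], 0.64)]
press_nest [([0.5949, 0.064, 0.019], 0.97)]
handle_grip [([0.6056, 0.1735, 0.2152], 0.97)]
sanding_block [([0.5425, -0.3913, 0.0302], 0.83)]
press_foot [([0.603, 0.1731, 0.2157], 0.17)]
eraser [([0.7409, -0.1554, 0.0137], 0.67)]
```

View pics/top0.png

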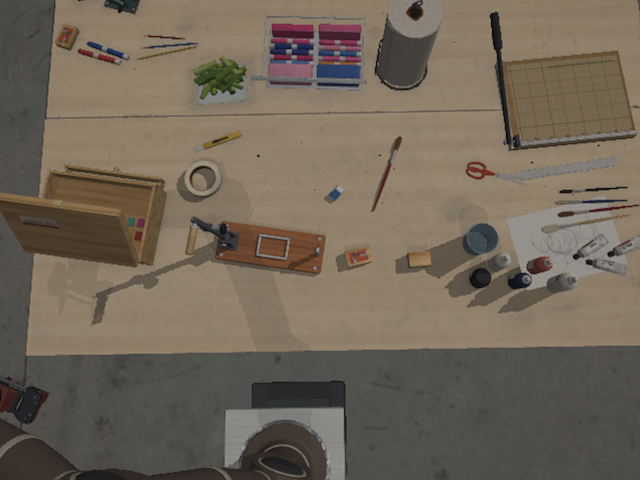

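View pics/side0.png

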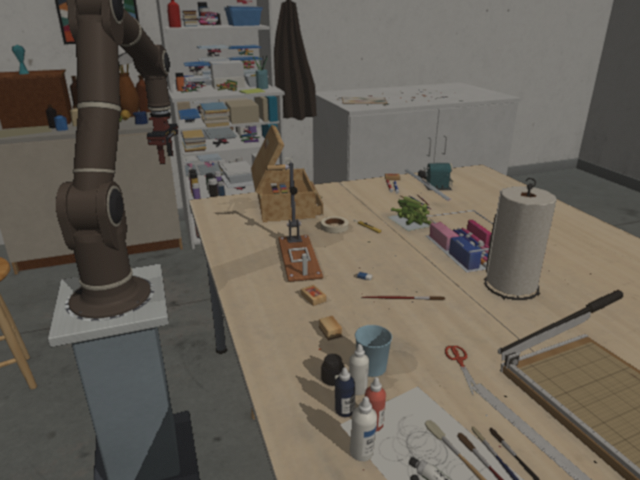

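The top view shows the pocket at about (273,245), the hinge to its left, the handle at (192,237), the printing block at (358,257) and the sanding block at (419,259). I'll crop in for precise poses.

```bash
cat > h.py <<'E'
from station import readout,camera,calibration,look_for,env
import cv2,numpy as np
np.set_printoptions(precision=4,suppress=True)
def K(n):
    c=calibration(n);f=240/np.tan(np.radians(c["vertical_fov"]/2));return c,f
def proj(n,X):
    c,f=K(n);p=np.atleast_2d(X)@c["R"].T+c["t"];return np.c_[c["cx"]+f*p[:,0]/p[:,2],c["cy"]+f*p[:,1]/p[:,2]]
def unp(n,uv,z):
    c,f=K(n);uv=np.atleast_2d(uv).astype(float)
    d=np.c_[(uv[:,0]-c["cx"])/f,(uv[:,1]-c["cy"])/f,np.ones(len(uv))]@c["R"];o=-c["R"].T@c["t"]
    return o+d*((z-o[2])/d[:,2])[:,None]
def crop(n,u0,v0,w,h,s,name):
    im=camera(n)[v0:v0+h,u0:u0+w,::-1];cv2.imwrite("pics/"+name,cv2.resize(im,None,fx=s,fy=s,interpolation=cv2.INTER_CUBIC))
E
python3 -c "
from h import *
crop('top',180,205,200,80,4,'c1.png')
im=camera('top');hsv=cv2.cvtColor(im,cv2.COLOR_RGB2HSV)
for p in [(230,255),(300,262),(358,257),(348,252),(385,262),(330,280)]:print(p,hsv[p[1],p[0]])
"
```

```text
(230, 255) [ 12 141  98]
(300, 262) [ 12 144  78]
(358, 257) [  7 194 141]
(348, 252) [ 15 136 129]
(385, 262) [ 17  63 141]
(330, 280) [ 17  67 144]
```

View pics/c1.png

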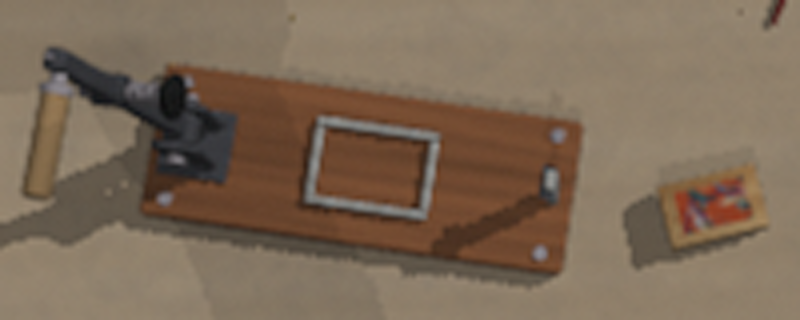

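The crop shows the press base tilted about 8° one way, and the block's top corners near crop (660,187), (757,166), (768,224) and (675,248), tilted about 13° the other way. I'll fit poses to these corners.

```bash
cat >> h.py <<'E'
from scipy.optimize import least_squares
def fit(n,L,uv,p0):
    # L local pts (m), p = x,y,yaw
    f=lambda p:(proj(n,W(p,L))-uv).ravel()
    r=least_squares(f,p0);return r.x,np.abs(r.fun).max()
def W(p,L):
    L=np.atleast_2d(L);c,s=np.cos(p[2]),np.sin(p[2]);return np.c_[p[0]+c*L[:,0]-s*L[:,1],p[1]+s*L[:,0]+c*L[:,1],L[:,2]]
E
python3 - <<'E'
from h import *
def o(a): return np.array(a)/4.+[180-.375,205-.375]
base=np.array([[55,158,16],[55,-142,16],[-55,-142,16],[-55,158,16]])/1e3
rim=np.array([[31,43.5,23],[31,-43.5,23],[-31,-43.5,23],[-31,43.5,23]])/1e3
bu=o([[165,66],[581,123],[558,272],[140,212]]);ru=o([[318,116],[440,133],[426,219],[303,203]])
for L,u in((base,bu),(rim,ru),(np.r_[base,rim],np.r_[bu,ru])):
    p,e=fit("top",L,u,[.59,.05,0]);print(p[:2],np.degrees(p[2]),e)
ang=1.75;h=np.array([[-50,125-200*np.cos(1.75),75+200*np.sin(1.75)]])/1e3
print("handle",W(p,h),proj("top",W(p,h)),"nest",W(p,[[0,0,.016]]))
for q in np.arange(0,1.76,.25):print(q,W(p,np.array([[-50,125-200*np.cos(1.75-q),75+200*np.sin(1.75-q)]])/1e3))
bl=np.array([[22.5,35,22],[22.5,-35,22],[-22.5,-35,22],[-22.5,35,22]])/1e3
p,e=fit("top",bl,o([[660,187],[757,166],[768,224],[675,248]]),[.55,-.21,0]);print("block",p[:2],np.degrees(p[2]),e)
# segmentation
im=camera("top");hsv=cv2.cvtColor(im,cv2.COLOR_RGB2HSV)
m=(hsv[:,:,1]>100).astype(np.uint8);m[:, :335]=0;m[:,385:]=0;m[:240]=0;m[275:]=0
q=cv2.boxPoints(cv2.minAreaRect(cv2.findNonZero(m)));print(m.sum(),q,unp("top",q,.022).mean(0))
# cross-check side
for nm,pp in(("block",p),):print(proj("side",W(p,bl)))
E
```

```text
[0.587  0.0298] -9.123836445362128 0.9685728342041671
[0.587  0.0291] -9.004259776715426 0.193796304079342
[0.587  0.0295] -9.109066451929595 0.9278314314740044
handle [[0.5631 0.196  0.2718]] [[190.9035 241.3211]] nest [[0.587  0.0295 0.016 ]]
0.0 [[0.5631 0.196  0.2718]]
0.25 [[0.5552 0.1468 0.2745]]
0.5 [[0.5475 0.0985 0.2648]]
0.75 [[0.5403 0.0541 0.2433]]
1.0 [[0.5343 0.0163 0.2113]]
1.25 [[ 0.5297 -0.0125  0.1709]]
1.5 [[ 0.5268 -0.0305  0.1245]]
1.75 [[ 0.5258 -0.0367  0.075 ]]
block [ 0.5556 -0.2098] 11.872742938780934 0.9025345279234784
336 [[343.6471 251.5883]
 [367.8824 245.5295]
 [371.7647 261.0589]
 [347.5294 267.1177]] [ 0.5552 -0.2079  0.022 ]
[[313.1778 284.6391]
 [325.6864 295.5517]
 [312.0532 300.0724]
 [299.8724 288.837 ]]
```

Call:
{"name": "carry_out", "arguments": {"commands": "-1 15 -36 0 -2.8;-1 15 -36 0 -2.8;-1 15 -36 0 -2.8;-1 15 -36 0 -2.8;-1 15 -36 0 -2.8;-1 15 -36 0 -2.8;-1 15 -36 0 -2.8;-1 15 -36 0 -2.8;-1 15 -36 0 -2.8;-1 15 -36 0 -2.8;-1 15 -36 0 -2.8;-1 15 -36 0 -2.8;-1 15 -36 0 -2.8;-1 15 -36 0 -2.8;-1 15 -36 0 -2.8;-1 15 -36 0 -2.8;-1 15 -36 0 -2.8;-1 15 -36 0 -2.8;-1 15 -36 0 -2.8;-1 15 -36 0 -2.8"}}

```text
t: 2.62
tool_pos: [0.5288, -0.1399, 0.2229]
tcp_rot: [[-0.216, 0.976, 0.001], [0.976, 0.216, 0.0], [-0.0, 0.001, -1.0]]
wrist_force: [1.5, 0.8, 0.4]
grip_width: 0.0878
finger_force: 0.0
```

Call:
{"name": "carry_out", "arguments": {"commands": "-1 14 -35 -20 0;-1 13 -35 -20 0;-1 0 0 -35 0;-1 0 0 -35 0;-1 0 0 0 0;-1 0 0 0 0"}}

```text
t: 3.12
tool_pos: [0.5535, -0.2064, 0.1125]
tcp_rot: [[-0.218, 0.976, -0.004], [0.976, 0.218, 0.001], [0.001, -0.004, -1.0]]
wrist_force: [-0.0, -0.1, 0.8]
grip_width: 0.0878
finger_force: 0.0
```

Call:
{"name": "carry_out", "arguments": {"commands": "-1 1 -1 -30 0;-1 1 -1 -30 0;-1 0 0 -22 0;-1 0 0 -10 0;-1 0 0 -10 0;-1 0 0 0 0;-1 0 0 0 0"}}

```text
t: 3.7
tool_pos: [0.5577, -0.2089, 0.0129]
tcp_rot: [[-0.218, 0.976, 0.002], [0.976, 0.218, -0.0], [-0.001, 0.002, -1.0]]
wrist_force: [0.2, -0.1, -0.7]
grip_width: 0.0878
finger_force: 0.0
```

```bash
python3 -c "
from h import *
print(readout.observe()['tool_pos'])
crop('top',320,215,80,60,9,'c2.png')"
```

```text
[ 0.5577 -0.2089  0.0129]
```

View pics/c2.png

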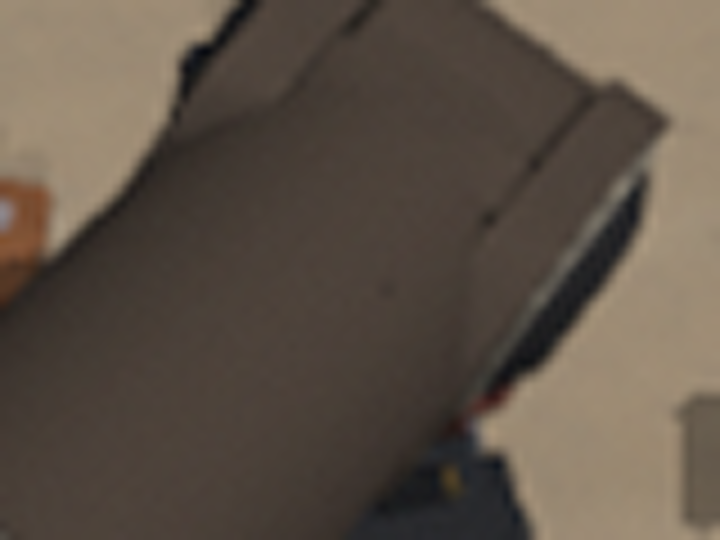

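The arm hides the block, as expected; I'll close and check the width.

Call:
{"name": "carry_out", "arguments": {"commands": "-1 0 0 -3 0;-1 0 0 0 0;1 0 0 0 0;1 0 0 0 0;1 0 0 0 0;1 0 0 0 0;1 0 0 0 0;1 0 0 0 0;1 0 0 0 0;1 0 0 0 0;1 0 0 0 0;1 0 0 0 0;1 0 0 0 0;1 0 0 0 0"}}

```text
t: 4.92
tool_pos: [0.5567, -0.2088, 0.0084]
tcp_rot: [[-0.218, 0.976, -0.0], [0.976, 0.218, -0.0], [-0.0, -0.0, -1.0]]
wrist_force: [-0.3, -0.1, -1.4]
grip_width: 0.0447
finger_force: 30.0
```

Call:
{"name": "carry_out", "arguments": {"commands": "1 0 0 20 0;1 0 0 35 0;1 0 0 35 0;1 0 0 35 0;1 4 30 5 -2.7;1 4 30 0 -2.7;1 4 30 0 -2.7;1 4 30 0 -2.7;1 4 30 0 -2.7;1 4 30 0 -2.7;1 4 30 0 -2.7;1 2 28 0 -2.8;1 0 0 0 0;1 0 0 0 0;1 0 0 0 0"}}

```text
t: 6.17
tool_pos: [0.5865, 0.0287, 0.1384]
tcp_rot: [[0.158, 0.987, -0.0], [0.987, -0.158, -0.001], [-0.001, -0.0, -1.0]]
wrist_force: [0.6, -0.7, -0.7]
grip_width: 0.045
finger_force: 30.0
```

```bash
python3 -c "
from h import *
print(readout.observe()['tool_pos'])
crop('side',240,180,120,100,6,'c3.png')
for z in(.13,.152):print(proj('side',W([.587,.0295,np.radians(-9.1)],np.array([[.0225,.035,z],[.0225,-.035,z],[-.0225,-.035,z],[-.0225,.035,z]]))))
print(proj('side',W([.587,.0295,np.radians(-9.1)],np.array([[31,43.5,23],[31,-43.5,23],[-31,-43.5,23],[-31,43.5,23]])/1e3)))
"
```

```text
[0.5865 0.0287 0.1384]
[[303.0923 219.3989]
 [306.3916 228.1818]
 [292.2411 229.2926]
 [289.4645 220.4304]]
[[302.9743 213.2212]
 [306.2888 221.813 ]
 [292.0523 222.9023]
 [289.2669 214.2324]]
[[305.7517 247.1267]
 [309.8782 259.0945]
 [290.8519 260.7725]
 [287.5713 248.6605]]
```

View pics/c3.png

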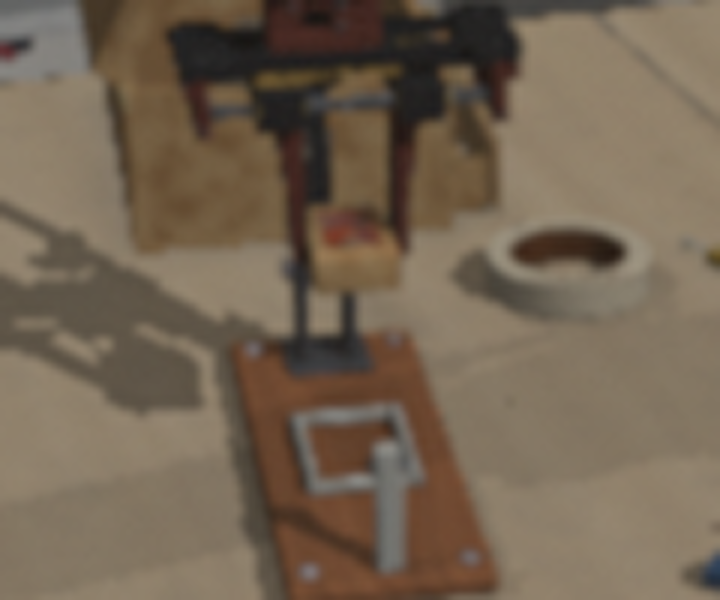

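Side view: the block hangs above the pocket at crop (355,250), and the rims appear about 1 px right of the prediction. I'll shift +x by about 1 mm, lower to just above the rims and compare again.

Call:
{"name": "carry_out", "arguments": {"commands": "1 1.5 0 -30 0;1 0 0 -30 0;1 0 0 -25 0;1 0 0 -13 0;1 0 0 0 0;1 0 0 0 0"}}

```text
t: 6.72
tool_pos: [0.5882, 0.0279, 0.0407]
tcp_rot: [[0.16, 0.987, -0.001], [0.987, -0.16, -0.001], [-0.001, -0.0, -1.0]]
wrist_force: [-0.3, -1.4, -0.3]
grip_width: 0.0447
finger_force: 30.0
```

```bash
python3 -c "
from h import *
s=readout.observe();print(s['tool_pos'],s['wrist_force'])
crop('side',270,225,60,50,13,'c4.png')
t=s['tool_pos']
z=t[2]-.0084
a=np.radians(-9.1)
f=lambda u:((u-[270,225]+.5)*13-.5).round(1)
print('block',f(proj('side',W([t[0],t[1],a],np.array([[.0225,.035,z+.022],[.0225,-.035,z+.022],[.0225,-.035,z],[-.0225,-.035,z],[-.0225,-.035,z+.022],[-.0225,.035,z+.022]])))))
print('rim',f(proj('side',W([.587,.0295,a],np.array([[31,43.5,23],[31,-43.5,23],[-31,-43.5,23],[-31,43.5,23],[25,-37.5,23],[-25,-37.5,23],[25,37.5,23],[-25,37.5,23]])/1e3))))
"
```

```text
[0.5882 0.0279 0.0407] [-0.2984 -1.361  -0.3021]
block [[447.7 204.5]
 [490.2 326.9]
 [491.4 405.5]
 [312.2 421.1]
 [309.9 342.3]
 [273.9 218.8]]
rim [[470.8 293.6]
 [524.4 449.2]
 [277.1 471. ]
 [234.4 313.6]
 [496.8 440.1]
 [298.  457.6]
 [451.5 305.9]
 [260.3 322. ]]
```

View pics/c4.png

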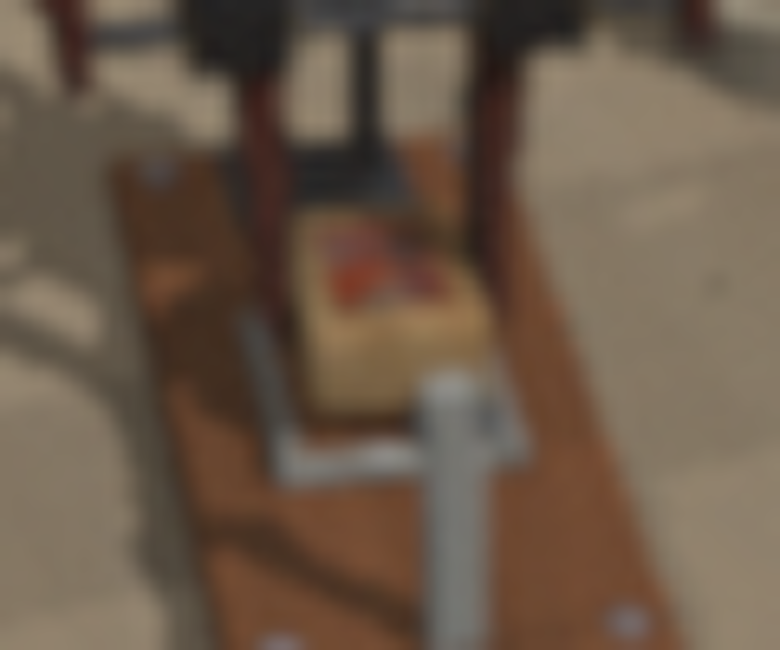

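Block and pocket both match the prediction to about 1 mm: the block's front-bottom-left corner is at crop (313,415) and the rim corner at (280,487). I'll lower with a small +y correction.

Call:
{"name": "carry_out", "arguments": {"commands": "1 0 1 -5 0;1 0 0 -4 0;1 0 0 -3 0;1 0 0 -2 0;1 0 0 0 0;1 0 0 0 0"}}

```text
t: 7.27
tool_pos: [0.5882, 0.0303, 0.0265]
tcp_rot: [[0.158, 0.987, -0.0], [0.987, -0.158, 0.0], [0.0, -0.0, -1.0]]
wrist_force: [0.5, 0.1, -0.3]
grip_width: 0.0449
finger_force: 30.0
```

No contact force and the underside is below the rim tops, so the block is in the pocket. I'll go down 1.5 mm more and release.

Call:
{"name": "carry_out", "arguments": {"commands": "1 0 0 -1.5 0;1 0 0 0 0;1 0 0 0 0"}}

```text
t: 7.52
tool_pos: [0.5882, 0.0302, 0.0249]
tcp_rot: [[0.158, 0.987, -0.0], [0.987, -0.158, -0.0], [-0.0, -0.0, -1.0]]
wrist_force: [0.2, 0.2, -0.6]
grip_width: 0.0447
finger_force: 30.0
```

Call:
{"name": "carry_out", "arguments": {"commands": "-1 0 0 0 0;-1 0 0 0 0;-1 0 0 0 0;-1 0 0 0 0;-1 0 0 0 0;-1 0 0 0 0;-1 0 0 0 0;-1 0 0 10 0;-1 0 0 20 0;-1 0 0 35 0;-1 0 0 35 0;-1 0 0 20 0;-1 0 0 0 0"}}

```text
t: 8.6
tool_pos: [0.5909, 0.0298, 0.1504]
tcp_rot: [[0.159, 0.987, 0.008], [0.987, -0.159, 0.002], [0.003, 0.007, -1.0]]
wrist_force: [0.9, -0.8, -0.0]
grip_width: 0.0881
finger_force: 0.0
```

```bash
python3 -c "
from h import *
s=readout.observe();print(s['tool_pos'],s['wrist_force'])
crop('side',270,225,60,50,13,'c5.png')
a=np.radians(-9.1);z=.016
f=lambda u:((u-[270,225]+.5)*13-.5).round(1)
print('block',f(proj('side',W([.5875,.0295,a],np.array([[.0225,.035,z+.022],[.0225,-.035,z+.022],[-.0225,-.035,z+.022],[-.0225,.035,z+.022]])))))
"
```

```text
[0.5909 0.0298 0.1504] [ 0.8538 -0.7838 -0.0447]
block [[444.3 259. ]
 [486.4 382.8]
 [307.  398.3]
 [271.3 273.4]]
```

View pics/c5.png

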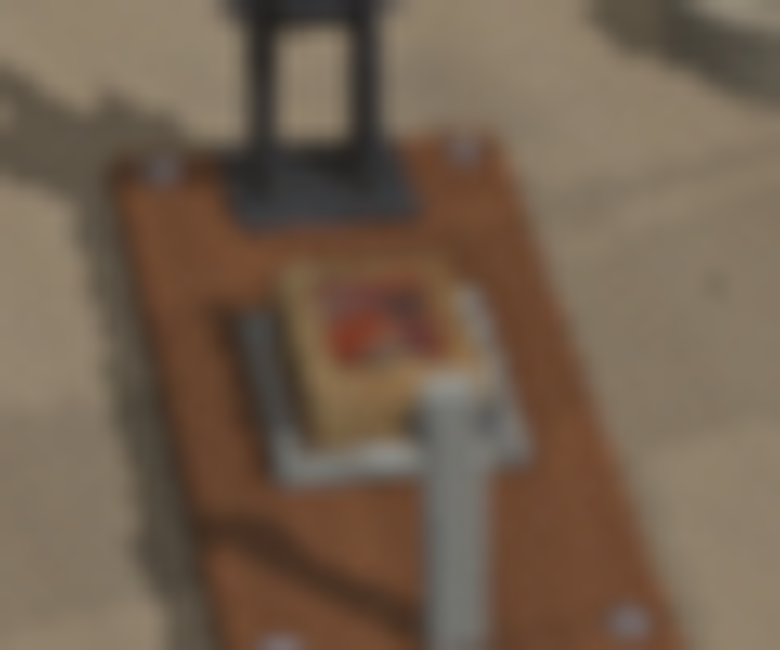

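The block sits flat within the rims, with its top corners at crop (280,262), (445,260) and (313,400), as predicted. Next is the handle.

Call:
{"name": "carry_out", "arguments": {"commands": "-1 -33 0 10 0;-1 -33 0 10 0;-1 -33 0 10 0;-1 0 0 15 6.9;-1 0 0 15 6.9;-1 0 0 15 6.9;-1 0 0 15 6.9;-1 0 0 15 6.9;-1 0 0 15 6.9;-1 0 0 15 6.9;-1 0 0 15 6.9;-1 0 0 15 6.9;-1 0 0 15 6.9;-1 0 0 10 7;-1 0 0 5 7;-1 0 0 0 7;-1 0 0 0 0;-1 0 0 0 0"}}

```text
t: 10.15
tool_pos: [0.4887, 0.0302, 0.3392]
tcp_rot: [[-0.987, 0.162, -0.001], [0.162, 0.987, -0.0], [0.001, -0.0, -1.0]]
wrist_force: [0.3, 0.3, 0.2]
grip_width: 0.0878
finger_force: 0.0
```

Call:
{"name": "carry_out", "arguments": {"commands": "-1 13 33 0 0;-1 13 33 0 0;-1 13 33 0 0;-1 13 33 0 0;-1 13 33 0 0;-1 0 0 0 0;-1 0 0 0 0;-1 0 0 0 0"}}

```text
t: 10.82
tool_pos: [0.5539, 0.1944, 0.3391]
tcp_rot: [[-0.987, 0.161, -0.001], [0.161, 0.987, -0.002], [0.001, -0.002, -1.0]]
wrist_force: [0.5, -0.9, 0.5]
grip_width: 0.0882
finger_force: 0.0
```

Call:
{"name": "carry_out", "arguments": {"commands": "-1 0 2 -30 0;-1 0 0 -30 0;-1 0 0 -16 0;-1 0 0 -10 0;-1 0 0 0 0;1 0 0 0 0;1 0 0 0 0;1 0 0 0 0;1 0 0 0 0;1 0 0 0 0;1 0 0 0 0;1 0 0 0 0;1 0 0 0 0;1 0 0 0 0;1 0 0 0 0;1 0 0 0 0;1 0 0 0 0;1 0 0 0 0;1 0 0 0 0"}}

```text
t: 12.4
tool_pos: [0.5541, 0.197, 0.2539]
tcp_rot: [[-0.987, 0.159, -0.0], [0.159, 0.987, -0.0], [0.0, -0.0, -1.0]]
wrist_force: [-0.5, -1.3, 0.0]
grip_width: 0.0174
finger_force: 30.0
```

```bash
python3 -c "
from h import *
s=readout.observe();print(s['tool_pos'],s['wrist_force'],s['grip_width'],s['finger_force'])
crop('side',240,130,120,100,6,'c6.png')
"
```

```text
[0.5541 0.197  0.2539] [-0.5463 -1.3192  0.0025] 0.017391057590689693 29.998993277549744
```

View pics/c6.png

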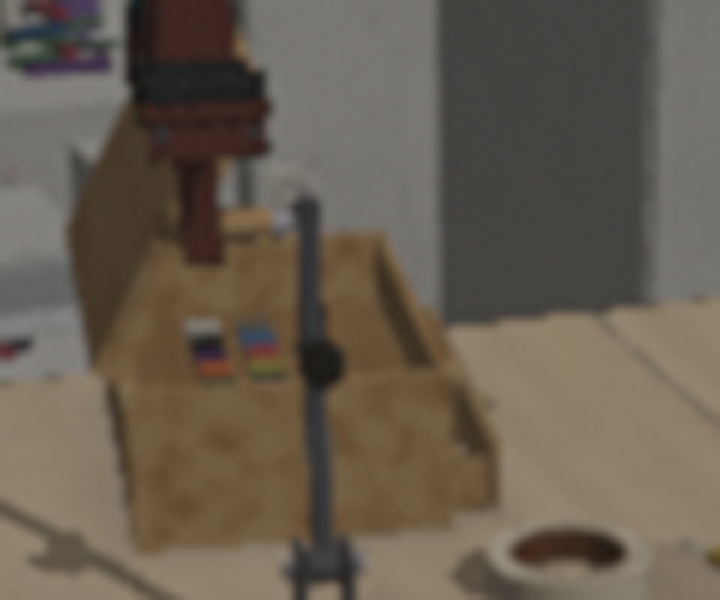

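Pads are on the bar: width 17.4 mm, fingers at crop (203,210). Computing the arc increments.

```bash
python3 -c "
import numpy as np
q=np.r_[np.linspace(0,1.6,19),1.65,1.7,1.75]
y=125-200*np.cos(1.75-q);z=75+200*np.sin(1.75-q)
x,yy=np.sin(np.radians(9.2))*y,np.cos(np.radians(9.2))*y
P=np.c_[x,yy,z].round(1)
print(';'.join('1 %.1f %.1f %.1f 0'%tuple(d) for d in np.diff(P,axis=0)));print(P[0],P[-4:]-P[0])
"
```

```text
1 -2.8 -17.4 2.4 0;1 -2.9 -17.5 0.8 0;1 -2.8 -17.6 -0.8 0;1 -2.8 -17.3 -2.3 0;1 -2.8 -17.2 -3.9 0;1 -2.7 -16.7 -5.4 0;1 -2.6 -16.1 -6.9 0;1 -2.5 -15.5 -8.3 0;1 -2.4 -14.7 -9.7 0;1 -2.3 -13.9 -11.0 0;1 -2.0 -12.7 -12.2 0;1 -1.9 -11.7 -13.2 0;1 -1.7 -10.5 -14.3 0;1 -1.5 -9.1 -15.1 0;1 -1.3 -7.8 -16.0 0;1 -1.0 -6.4 -16.5 0;1 -0.8 -4.9 -17.1 0;1 -0.5 -3.4 -17.4 0;1 -0.2 -1.2 -9.9 0;1 -0.2 -0.8 -10.0 0;1 0.0 -0.2 -10.0 0
[ 25.7 158.6 271.8] [[ -37.3 -230.4 -166.9]
 [ -37.5 -231.6 -176.8]
 [ -37.7 -232.4 -186.8]
 [ -37.7 -232.6 -196.8]]
```

Call:
{"name": "carry_out", "arguments": {"commands": "1 -2.8 -17.4 2.4 0;1 -2.9 -17.5 0.8 0;1 -2.8 -17.6 -0.8 0;1 -2.8 -17.3 -2.3 0;1 -2.8 -17.2 -3.9 0;1 -2.7 -16.7 -5.4 0;1 -2.6 -16.1 -6.9 0;1 -2.5 -15.5 -8.3 0;1 -2.4 -14.7 -9.7 0;1 0 0 0 0;1 0 0 0 0"}}

```text
t: 13.37
tool_pos: [0.5291, 0.0467, 0.2198]
tcp_rot: [[-0.987, 0.16, -0.002], [0.16, 0.987, -0.0], [0.002, -0.0, -1.0]]
wrist_force: [-3.3, 0.8, 2.5]
grip_width: 0.0169
finger_force: 30.0
```

Forces are small and the handle is following. Continuing the arc.

Call:
{"name": "carry_out", "arguments": {"commands": "1 -2.3 -13.9 -11 0;1 -2 -12.7 -12.2 0;1 -1.9 -11.7 -13.2 0;1 -1.7 -10.5 -14.3 0;1 -1.5 -9.1 -15.1 0;1 -1.3 -7.8 -16 0;1 -1 -6.4 -16.5 0;1 -0.8 -4.9 -17.1 0;1 -0.5 -3.4 -17.4 0;1 0 0 0 0;1 0 0 0 0"}}

```text
t: 14.28
tool_pos: [0.5161, -0.0327, 0.087]
tcp_rot: [[-0.987, 0.158, -0.003], [0.158, 0.987, -0.0], [0.003, -0.0, -1.0]]
wrist_force: [-5.1, 1.9, 2.5]
grip_width: 0.0175
finger_force: 30.0
```

Call:
{"name": "carry_out", "arguments": {"commands": "1 -0.2 -1.2 -9.9 0;1 -0.2 -0.8 -10 0;1 0 -0.2 -10 0;1 0 0 0 0;1 0 0 0 0;1 0 0 0 0;1 0 0 0 0"}}

```text
t: 14.87
tool_pos: [0.5157, -0.0356, 0.0584]
tcp_rot: [[-0.987, 0.158, -0.002], [0.158, 0.987, -0.0], [0.002, -0.0, -1.0]]
wrist_force: [-6.5, -1.5, 6.0]
grip_width: 0.0175
finger_force: 30.0
```

```bash
python3 -c "
from h import *
s=readout.observe();print(s['tool_pos'],s['wrist_force'],s['grip_width'],s['finger_force'])
crop('side',260,200,80,65,9,'c7.png')
"
```

```text
[ 0.5157 -0.0356  0.0584] [-6.5259 -1.4851  6.0279] 0.017520084713205132 30.00619411468506
```

View pics/c7.png

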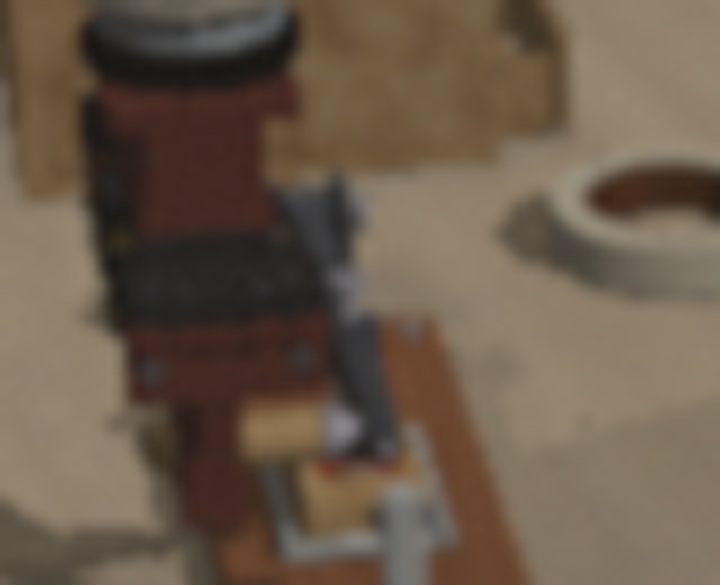

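The foot is on the block, and the arm tip at crop (385,445) is near the post top (400,495). Next I'll check the level against the projected geometry.

```bash
python3 -c "
from h import *
a=np.radians(-9.1)
f=lambda u:((u-[260,200]+.5)*9-.5).round(0)
for q in(1.55,1.65,1.75,1.85):
    c=1.75-q
    L=lambda x,r,o=0:[x,125-r*np.cos(c)-o*np.sin(c),75+r*np.sin(c)-o*np.cos(c)]
    print(q,f(proj('side',W([.588,.0295,a],np.array([L(-20,200),L(-50,200),L(0,245)])/1e3))).tolist())
print('post top, pointer',f(proj('side',W([.588,.0295,a],np.array([[0,-132,88],[0,-132,75],[0,-132,16]])/1e3))).tolist())
for n in('side','top'):
  camera(n)
  for t in('handle_grip','press_foot','press_arm'):print(n,t,[(np.round(d['position'],4).tolist(),round(d['conf'],2)) for d in look_for(t,n)[:1]])
"
```

```text
1.55 [[319.0, 350.0], [232.0, 357.0], [395.0, 378.0]]
1.65 [[322.0, 406.0], [235.0, 413.0], [398.0, 447.0]]
1.75 [[323.0, 458.0], [237.0, 466.0], [400.0, 513.0]]
1.85 [[324.0, 508.0], [239.0, 515.0], [401.0, 575.0]]
post top, pointer [[405.0, 496.0], [405.0, 530.0], [408.0, 682.0]]
side handle_grip [([0.5764, -0.0285, 0.0874], 0.59)]
side press_foot []
side press_arm [([0.5781, -0.0298, 0.0873], 0.6)]
top handle_grip [([0.5958, 0.1112, 0.082], 0.5)]
top press_foot [([0.7422, -0.1494, 0.0136], 0.42)]
top press_arm [([0.6012, 0.1166, 0.0892], 0.77)]
```

The bar's inner end, at about crop row 432, lies between the q=1.65 row (407) and the q=1.75 row (459), so q is about 1.70. The 6 N vertical force (about 9 N expected at level) agrees. I'll pull further in small steps, tracking the bar's rows numerically.

```bash
cat > bar.py <<'E'
from h import *
im=camera('side').astype(int)
print(readout.observe()['wrist_force'],readout.observe()['tool_pos'])
for c in (291,):print([(r,*im[r,c-2:c+3].mean(0).round().astype(int)) for r in range(240,262)])
E
python3 bar.py
```

```text
[-7.2395 -1.4649  5.7379] [ 0.5157 -0.0357  0.0585]
[(240, np.int64(65), np.int64(45), np.int64(39)), (241, np.int64(64), np.int64(41), np.int64(35)), (242, np.int64(66), np.int64(41), np.int64(34)), (243, np.int64(76), np.int64(47), np.int64(37)), (244, np.int64(100), np.int64(67), np.int64(47)), (245, np.int64(123), np.int64(92), np.int64(64)), (246, np.int64(138), np.int64(110), np.int64(78)), (247, np.int64(142), np.int64(116), np.int64(82)), (248, np.int64(137), np.int64(112), np.int64(79)), (249, np.int64(123), np.int64(100), np.int64(71)), (250, np.int64(102), np.int64(84), np.int64(60)), (251, np.int64(85), np.int64(71), np.int64(54)), (252, np.int64(78), np.int64(67), np.int64(54)), (253, np.int64(76), np.int64(66), np.int64(55)), (254, np.int64(74), np.int64(64), np.int64(53)), (255, np.int64(71), np.int64(61), np.int64(51)), (256, np.int64(71), np.int64(61), np.int64(51)), (257, np.int64(74), np.int64(63), np.int64(54)), (258, np.int64(82), np.int64(71), np.int64(61)), (259, np.int64(90), np.int64(79), np.int64(70)), (260, np.int64(94), np.int64(84), np.int64(75)), (261, np.int64(97), np.int64(83), np.int64(73))]
```

Call:
{"name": "carry_out", "arguments": {"commands": "1 0 0 -4 0;1 0 0 -3 0;1 0 0 0 0;1 0 0 0 0;1 0 0 0 0"}}

```text
t: 15.78
tool_pos: [0.5157, -0.0359, 0.0516]
tcp_rot: [[-0.987, 0.159, -0.002], [0.159, 0.987, -0.0], [0.002, -0.0, -1.0]]
wrist_force: [-7.5, -2.8, 9.6]
grip_width: 0.0173
finger_force: 30.0
```

```bash
python3 bar.py
```

```text
[-7.343  -2.7237  9.4779] [ 0.5157 -0.0358  0.0516]
[(240, np.int64(58), np.int64(39), np.int64(33)), (241, np.int64(61), np.int64(42), np.int64(37)), (242, np.int64(64), np.int64(43), np.int64(38)), (243, np.int64(65), np.int64(41), np.int64(35)), (244, np.int64(65), np.int64(40), np.int64(33)), (245, np.int64(68), np.int64(44), np.int64(35)), (246, np.int64(87), np.int64(63), np.int64(45)), (247, np.int64(117), np.int64(93), np.int64(65)), (248, np.int64(138), np.int64(112), np.int64(79)), (249, np.int64(143), np.int64(117), np.int64(83)), (250, np.int64(136), np.int64(111), np.int64(79)), (251, np.int64(121), np.int64(99), np.int64(70)), (252, np.int64(98), np.int64(80), np.int64(57)), (253, np.int64(76), np.int64(64), np.int64(50)), (254, np.int64(67), np.int64(58), np.int64(49)), (255, np.int64(67), np.int64(58), np.int64(49)), (256, np.int64(70), np.int64(60), np.int64(51)), (257, np.int64(72), np.int64(62), np.int64(53)), (258, np.int64(79), np.int64(68), np.int64(60)), (259, np.int64(86), np.int64(77), np.int64(68)), (260, np.int64(93), np.int64(83), np.int64(75)), (261, np.int64(97), np.int64(83), np.int64(73))]
```

```bash
python3 -c "
from h import *
crop('side',280,230,50,42,15,'c8.png')
a=np.radians(-9.1)
f=lambda u:((u-[280,230]+.5)*15-.5).round(0)
for q in(1.65,1.7,1.75,1.8):
    c=1.75-q
    L=lambda x,r,o=0:[x,125-r*np.cos(c)-o*np.sin(c),75+r*np.sin(c)-o*np.cos(c)]
    print(q,f(proj('side',W([.588,.0295,a],np.array([L(-20,200,-9),L(-20,200),L(-20,200,9),L(0,245)])/1e3))).tolist())
print('post',f(proj('side',W([.588,.0295,a],np.array([[-7,-132,88],[7,-132,88],[0,-132,75],[-31,-43.5,23],[31,-43.5,23]])/1e3))).tolist())
"
```

```text
1.65 [[235.0, 186.0], [236.0, 226.0], [238.0, 267.0], [364.0, 296.0]]
1.7 [[236.0, 231.0], [238.0, 271.0], [239.0, 310.0], [366.0, 352.0]]
1.75 [[238.0, 276.0], [239.0, 314.0], [240.0, 353.0], [367.0, 406.0]]
1.8 [[239.0, 319.0], [240.0, 356.0], [241.0, 393.0], [368.0, 458.0]]
post [[340.0, 379.0], [409.0, 373.0], [376.0, 433.0], [174.0, 468.0], [460.0, 443.0]]
```

View pics/c8.png

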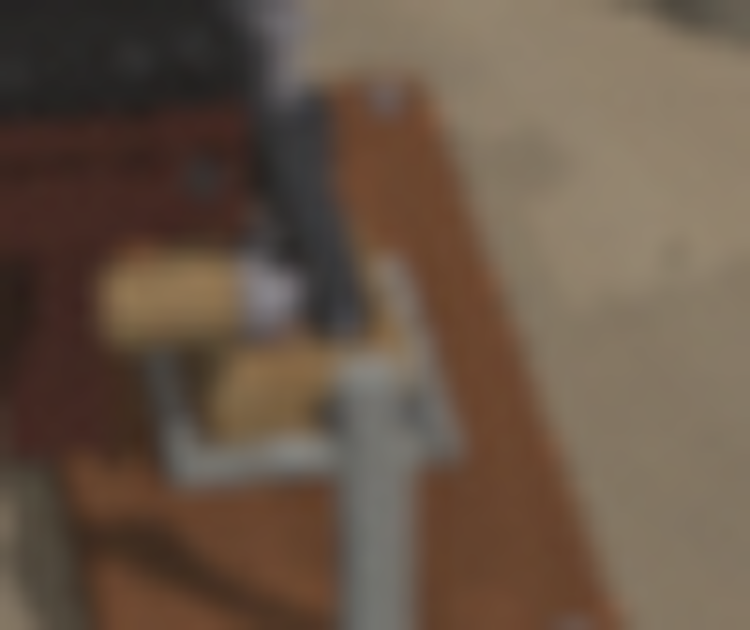

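The bar's inner end is centred at crop row about 295, against about 309–314 for level, so about 0.015 rad (3 mm) is left. Pulling 3 mm more.

Call:
{"name": "carry_out", "arguments": {"commands": "1 0 0 -3 0;1 0 0 0 0;1 0 0 0 0;1 0 0 0 0;1 0 0 0 0;1 0 0 0 0"}}

```text
t: 16.38
tool_pos: [0.5157, -0.0359, 0.0487]
tcp_rot: [[-0.987, 0.159, -0.001], [0.159, 0.987, -0.0], [0.001, -0.0, -1.0]]
wrist_force: [-7.7, -3.1, 9.7]
grip_width: 0.0173
finger_force: 30.0
```

```bash
python3 -c "
from h import *
im=camera('side').astype(int)
print([(r,int(im[r,289:294,0].mean())) for r in range(243,258)])
s=readout.observe();print(s['tool_pos'],s['wrist_force'],s['grip_width'],s['finger_force'],s['t'])"
```

```text
[(243, 64), (244, 66), (245, 66), (246, 68), (247, 88), (248, 121), (249, 141), (250, 142), (251, 134), (252, 117), (253, 91), (254, 70), (255, 67), (256, 69), (257, 69)]
[ 0.5157 -0.0359  0.0487] [-7.716  -1.51   10.0605] 0.017061860358789507 30.005889236927032 16.4333
```

```bash
python3 -c "
from station import env
print(env.finish_job())"
```

```text
the job is handed in; nothing more can be done
None
```

The printing block sits flat in the pocket, picture side up, and I handed the job in at about 16 s with the gripper still holding the handle; by the camera fit the arm was level to within about 0.02 rad, with about 10 N of pull on it. No result came back from the judging.

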